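# Sort tagged housings into pass and reject nests

## Robot

A 7-joint arm with a two-finger parallel gripper is mounted at the origin on a cart in front of the work surface, level with it; the furniture and walls round the work are solid. World frame = base frame: x ahead of the robot, y to its left, z up, the work surface at z = 0. Lengths are in m, angles in rad, forces in N, time in s.
With the tool pointing down it reaches from about 0.4 to 0.875 m from the base axis. Payload 19.3 kg.
Tool frame: the origin (TCP) lies midway between the tips of the shut fingers; the grasp point (between the pads) lies 19 mm behind it; z points along the fingers, y is the line along which they close (so a half turn about z gives the same grasp; the last joint's range is limited). The gripper opens to 85 mm and grips with 20 to 120 N. Pads are 22 mm wide; open, the fingers measure 114 mm over their backs; the gripper's body (76 mm by 85 mm) begins 54 mm behind the grasp point. The pads swing forward as they close: fully open they stand 13 mm farther back than shut.
Start: joints at [-1.275, 0.521, -0.036, 1.599, 0.021, 1.021, -0.113], TCP at [0.224, 0.584, 0.231] pointing down, gripper open.
Joint ranges: [-2.91, 2.91], [-0.3, 2.13], [-1.5, 1.42], [0.17, 2.43], [-1.26, 4.41], [0.16, 1.93], [-2.52, 2.52]. Speed limits (rad/s): [1.89, 1.89, 2.39, 2.39, 3.01, 3.01, 3.01].

## Interface

Orientations are given as [roll, pitch, yaw] about the fixed x, y, z axes, in that order (R = Rz(yaw) Ry(pitch) Rx(roll)).
In Python, from workcell import * gives the robot as it stands. The module is installed in compiled form; this text tells all that it offers.
- The arm moves only by the tool play_rows, never from a script. Its argument "deltas" is a list of rows, each a list of 7 numbers: the shift along the tool's x, y, z in units of 500 mm (1.0 is 500 mm), then the turn, a rotation vector about the tool's x, y, z in units of 120 degrees (1.0 is 120 degrees), then the closure, from 0 (fully open) to 1 (shut). A call has 1 to 10 rows; each row is the pose to reach, as a shift and turn from the pose commanded when the call began, along the tool's axes at that moment; what a row does not reach only later rows make up. A row lasts 1/10 s, in which the tool goes at most 50 mm and 8.59 degrees, less where a joint would pass 70% of its speed; a pose out of reach is approached as far as the arm can. A call with a number of a shift or a turn outside -1 to 1 is refused whole. A call with a gripper value outside its range is refused whole. The fingers move at their own pace and stop on an object; "newtons" is the grip in N (left out, the last holds). Time passes only in rows, so rows that repeat a pose let the fingers close. It gives the time, the measured TCP pose, the force, the opening and the grip force at its end, in the units of the state.
- observe(): the state, without advancing time (a new reading comes with each control period).
- grab_frame(name): name is "scene" or "top"; returns the picture (400x640x3 uint8, red, green, blue); there is no depth.
- get_calibration(name): a dict with "fovy" (degrees; the focal length in pixels is half the picture's height over the tangent of half this angle, whatever the lens; pixels are square), "cx", "cy" (the principal point, pixels), "xyz" and "rotation" of the camera in the world. Camera axes: x right, y down, z forward; pixel columns grow to the right and rows downward; lengths in m; the calibration is good to about 2 mm. A picture is of the moment at which its call begins. get_calibration takes no time and is no camera call.
- job_done(): hands the job in; it is judged then, once.
The state is a dict: "clock": time; "qpos": joint angles; "qd": joint speeds; "joint_efforts": joint torques, N m; "position": TCP position; "tool_rot": TCP orientation; "force": force on the tool from outside, world axes, zero at the start; "moment": the same for the moment, N m; "grip_width": finger opening in m; "finger_force": force on a finger pad.
Only numpy, scipy, OpenCV 4.12 (cv2) and the standard library are available. Lean on these libraries where they do the work, as an engineer would, in place of code of your own. Each camera call takes 0.05 s, during which the arm holds its last target. There are 200 camera calls.

## Task

Sort the five housings by the tag on top: seat every housing with the round disc in one of the three single pass nests on the left, and every housing with the X in one of the two nests of the reject fixture on the right, each lying flat and fully down in a nest of its own. A rejected housing has been put into a pass nest by mistake, so take it out and refill that nest too; leave the good housing that already sits in a pass nest where it is. Do not knock the plug gauge or the spanner about.

Things in the scene. Friction and masses are not known exactly. Their poses are not given: they have to be found in the camera images.
- housing_1: aluminium housing block, 40 (x) x 90 (y, long axis) x 36 mm high, 0.2 to 0.45 kg, plain flat sides to grip across the 40 mm width; origin at the centre of its underside, z up; on its top a 4 mm thick black ROUND DISC tag 30 mm across: it has passed inspection. It starts upright, on the bench or in a pass nest
- housing_2: aluminium housing block, 40 (x) x 90 (y, long axis) x 36 mm high, 0.2 to 0.45 kg, plain flat sides to grip across the 40 mm width; origin at the centre of its underside, z up; on its top a 4 mm thick black ROUND DISC tag 30 mm across: it has passed inspection. It starts upright, on the bench or in a pass nest
- housing_3: aluminium housing block, 40 (x) x 90 (y, long axis) x 36 mm high, 0.2 to 0.45 kg, plain flat sides to grip across the 40 mm width; origin at the centre of its underside, z up; on its top a 4 mm thick black ROUND DISC tag 30 mm across: it has passed inspection. It starts upright, on the bench or in a pass nest
- housing_4: aluminium housing block, 40 (x) x 90 (y, long axis) x 36 mm high, 0.2 to 0.45 kg, plain flat sides to grip across the 40 mm width; origin at the centre of its underside, z up; on its top a 4 mm thick black X-shaped tag (two crossed bars, about 60 x 35 mm over all): it is rejected. It starts upright, on the bench or in a pass nest
- housing_5: aluminium housing block, 40 (x) x 90 (y, long axis) x 36 mm high, 0.2 to 0.45 kg, plain flat sides to grip across the 40 mm width; origin at the centre of its underside, z up; on its top a 4 mm thick black X-shaped tag (two crossed bars, about 60 x 35 mm over all): it is rejected. It starts upright, on the bench or in a pass nest
- pass_nest_1: fixed single nest: grey plate 62 (x) x 118 (y) x 6 mm with a steel cup at each y end, flared, up to 22 mm above the bench, and a tab at +y bearing a black disc. Origin on the bench under the seat's centre. A housing rests on the plate, 6 mm up, long axis along y either way round, play 3.5 mm in x, 4 mm in y each way. Between the cups the middle 60 mm is free for fingers. One nest starts empty; nests 115 mm apart
- pass_nest_2: fixed single nest: grey plate 62 (x) x 118 (y) x 6 mm with a steel cup at each y end, flared, up to 22 mm above the bench, and a tab at +y bearing a black disc. Origin on the bench under the seat's centre. A housing rests on the plate, 6 mm up, long axis along y either way round, play 3.5 mm in x, 4 mm in y each way. Between the cups the middle 60 mm is free for fingers. One nest starts empty; nests 115 mm apart
- pass_nest_3: fixed single nest: grey plate 62 (x) x 118 (y) x 6 mm with a steel cup at each y end, flared, up to 22 mm above the bench, and a tab at +y bearing a black disc. Origin on the bench under the seat's centre. A housing rests on the plate, 6 mm up, long axis along y either way round, play 3.5 mm in x, 4 mm in y each way. Between the cups the middle 60 mm is free for fingers. One nest starts empty; nests 115 mm apart
- reject_fixture: fixed reject fixture: one grey plate 178 (x) x 118 (y) x 6 mm with two nests side by side, 116 mm apart, each made like a pass nest, and a tab at its +y end that carries a black X; both nests start empty. Origin under the plate's centre
- reject_seat_1 (a point): centre of one reject nest's seat, on the plate's top (6 mm above the bench), at x = -58 mm of the fixture; a seated housing's underside centre comes here, long axis along the fixture's y either way round, play 3.5 mm in x, 4 mm in y each way; cups and finger room as in a pass nest; starts empty
- reject_seat_2 (a point): centre of one reject nest's seat, on the plate's top (6 mm above the bench), at x = +58 mm of the fixture; a seated housing's underside centre comes here, long axis along the fixture's y either way round, play 3.5 mm in x, 4 mm in y each way; cups and finger room as in a pass nest; starts empty
- plug_gauge: bystander lying on the bench, origin at the centre of its underside, long axis its y; leave it where it is: steel plug gauge 18x102x18 mm
- spanner: bystander lying on the bench, origin at the centre of its underside, long axis its y; leave it where it is: spanner 30x158x9 mm
- blue_tote: fixed open blue tote (an obstacle, not used), 380 (x) x 300 (y) x 152 mm high, standing behind the middle of the work; origin at the centre of its underside; keep gripper, wrist and carried parts clear of its walls
Not all that is in view belongs to the job. Leave any turquoise look-alike of the housing_4 alone.

How it is judged:
At the end, for the whole second after the job is handed in: Every disc housing rests in a pass nest of its own and every X housing in a reject nest: underside centre within 8 mm of the seat's centre, 3 mm in height, long axis within 0.15 rad of the nest's, upright within 0.08 rad, at rest. Gauge, spanner and the rightly seated housing not moved away (((horizontal distance between housing_1 and pass_nest_1 below 0.008 m and z of housing_1 in the frame of pass_nest_1 between 0.003 and 0.009 m and angle between the y axis of housing_1 and the y axis of pass_nest_1, either way round below 0.15 rad) or (horizontal distance between housing_1 and pass_nest_2 below 0.008 m and z of housing_1 in the frame of pass_nest_2 between 0.003 and 0.009 m and angle between the y axis of housing_1 and the y axis of pass_nest_2, either way round below 0.15 rad) or (horizontal distance between housing_1 and pass_nest_3 below 0.008 m and z of housing_1 in the frame of pass_nest_3 between 0.003 and 0.009 m and angle between the y axis of housing_1 and the y axis of pass_nest_3, either way round below 0.15 rad)) and ((horizontal distance between housing_2 and pass_nest_1 below 0.008 m and z of housing_2 in the frame of pass_nest_1 between 0.003 and 0.009 m and angle between the y axis of housing_2 and the y axis of pass_nest_1, either way round below 0.15 rad) or (horizontal distance between housing_2 and pass_nest_2 below 0.008 m and z of housing_2 in the frame of pass_nest_2 between 0.003 and 0.009 m and angle between the y axis of housing_2 and the y axis of pass_nest_2, either way round below 0.15 rad) or (horizontal distance between housing_2 and pass_nest_3 below 0.008 m and z of housing_2 in the frame of pass_nest_3 between 0.003 and 0.009 m and angle between the y axis of housing_2 and the y axis of pass_nest_3, either way round below 0.15 rad)) and ((horizontal distance between housing_3 and pass_nest_1 below 0.008 m and z of housing_3 in the frame of pass_nest_1 between 0.003 and 0.009 m and angle between the y axis of housing_3 and the y axis of pass_nest_1, either way round below 0.15 rad) or (horizontal distance between housing_3 and pass_nest_2 below 0.008 m and z of housing_3 in the frame of pass_nest_2 between 0.003 and 0.009 m and angle between the y axis of housing_3 and the y axis of pass_nest_2, either way round below 0.15 rad) or (horizontal distance between housing_3 and pass_nest_3 below 0.008 m and z of housing_3 in the frame of pass_nest_3 between 0.003 and 0.009 m and angle between the y axis of housing_3 and the y axis of pass_nest_3, either way round below 0.15 rad)) and ((horizontal distance between housing_4 and reject_seat_1 below 0.008 m and z of housing_4 in the frame of reject_seat_1 between -0.003 and 0.003 m and angle between the y axis of housing_4 and the y axis of reject_seat_1, either way round below 0.15 rad) or (horizontal distance between housing_4 and reject_seat_2 below 0.008 m and z of housing_4 in the frame of reject_seat_2 between -0.003 and 0.003 m and angle between the y axis of housing_4 and the y axis of reject_seat_2, either way round below 0.15 rad)) and ((horizontal distance between housing_5 and reject_seat_1 below 0.008 m and z of housing_5 in the frame of reject_seat_1 between -0.003 and 0.003 m and angle between the y axis of housing_5 and the y axis of reject_seat_1, either way round below 0.15 rad) or (horizontal distance between housing_5 and reject_seat_2 below 0.008 m and z of housing_5 in the frame of reject_seat_2 between -0.003 and 0.003 m and angle between the y axis of housing_5 and the y axis of reject_seat_2, either way round below 0.15 rad)) and angle between each of housing_1, housing_2, housing_3, housing_4, housing_5's own z axis and vertical below 0.08 rad and linear speed of each of housing_1, housing_2, housing_3, housing_4, housing_5 below 0.02 m/s); the robot touches nothing.
It fails at once if the plug gauge is knocked more than 30 mm away (distance of plug_gauge from where it was at the start of the episode above 0.03 m).
It fails at once if the spanner is knocked more than 30 mm away (distance of spanner from where it was at the start of the episode above 0.03 m).
It fails at once if the disc-tagged housing that was already in a pass nest is taken out or pushed out of place (more than 20 mm) (distance of housing_1 from where it was at the start of the episode above 0.02 m).
It also fails if it takes over 72 s, if anything falls off the work surface, if the arm or the gripper's body presses on something with over 40 N, if the wrist force passes 120 N, or if a joint passes its speed limit or range.

## Working session

There is one attempt and no reset: what is moved stays moved. The work goes in short steps, Python scripts to look and compute and a tool call to move; the robot and the scene stay as the last step left them, time stands still between calls to the robot, and variables do not carry over. Pictures are saved under pics/ and viewed, at most 10 in all, crops included, and the job is handed in when it is done.

Besides the shell and the picture viewer there is one more tool, called after ">>>" by a JSON object that holds its "name" and its "arguments", one argument or row to a line. play_rows: Moves the arm, as the interface text tells. Its arguments: {"type":"object","properties":{"deltas":{"type":"array"},"newtons":{"type":"number"}},"required":["deltas"]}

```bash
mkdir -p pics; python3 - <<'E'
from workcell import *
import cv2,numpy as np
np.set_printoptions(precision=4,suppress=True)
for n in("scene","top"):
    im=grab_frame(n); cv2.imwrite(f"pics/{n}0.png",im[:,:,::-1]); print(n,get_calibration(n))
print(observe())
E
```

```text
scene {'fovy': 53.94336753245159, 'cx': 324.2760408984754, 'cy': 197.91743444527086, 'xyz': array([-0.1657,  1.2277,  0.862 ]), 'rotation': array([-2.1404, -0.0024, -2.5406])}
top {'fovy': 54.81576199785219, 'cx': 319.95680866092266, 'cy': 199.87320032158266, 'xyz': array([0.4949, 0.1403, 1.317 ]), 'rotation': array([-3.0866, -0.0003, -1.5681])}
{'clock': 0.1, 'qpos': array([-1.2752,  0.522 , -0.0363,  1.5999,  0.0212,  1.0211, -0.1128]), 'qd': array([-0.0046, -0.0009, -0.0001, -0.0015, -0.0015,  0.0011,  0.0008]), 'joint_efforts': array([  0.0034, -92.8485,   1.9842, -37.0532,   0.0181,   0.0054,
         0.    ]), 'position': array([0.2235, 0.5834, 0.2308]), 'tool_rot': array([-3.1406,  0.0001,  2.7758]), 'force': array([ 0.2083, -0.5435,  1.0311]), 'moment': array([ 0.0066,  0.0268, -0.006 ]), 'finger_force': 0.0, 'grip_width': 0.08542395807944357}
```

View pics/top0.png

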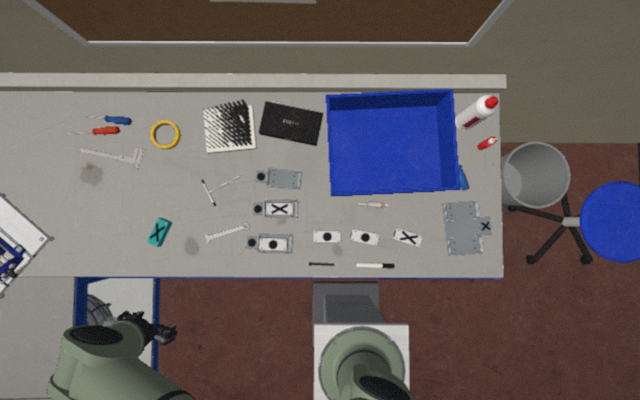

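View pics/scene0.png

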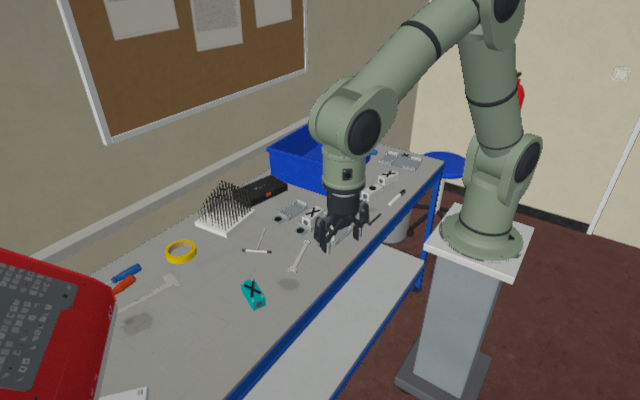

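Top view: pass nests at (280,180) empty, (279,209) holding an X and (273,243) holding a disc. On the bench are discs at (327,237) and (364,237) and an X at (408,237). The reject fixture is at (462,228), tab to the right. A turquoise decoy sits at (159,232), the spanner at (225,233), and dark rods at (321,264) and (375,266).
Possible confusions for an X housing: the nest X (279,209), the bench X (408,237), the decoy (159,232, turquoise) and the fixture tab X (486,226). I choose the two white-bodied ones.

```bash
cat > h.py <<'E'
from workcell import *
import cv2,numpy as np
from scipy.spatial.transform import Rotation as Ro
np.set_printoptions(precision=4,suppress=True)
def cast(n,uv,z):
    c=get_calibration(n); f=200/np.tan(np.radians(c["fovy"]/2))
    R=Ro.from_euler("xyz",c["rotation"]).as_matrix()
    d=R@np.array([(uv[0]-c["cx"])/f,(uv[1]-c["cy"])/f,1]); o=np.array(c["xyz"])
    return (o+d*(z-o[2])/d[2])[:2]
def plan(p,yaw=np.pi/2):
    "shift and turn in units from the present pose to TCP p, pointing down with yaw"
    s=observe(); R=Ro.from_euler("xyz",s["tool_rot"]); T=Ro.from_euler("xyz",[np.pi,0,yaw])
    return np.r_[R.inv().apply(np.array(p)-s["position"])/.5,(R.inv()*T).as_rotvec()/np.radians(120)]
E
python3 - <<'E'
from h import *
im=grab_frame("top")
c=im[160:280,190:510]; cv2.imwrite("pics/crop1.png",cv2.resize(c,(800,300),interpolation=cv2.INTER_CUBIC)[:,:,::-1])
hsv=cv2.cvtColor(im,cv2.COLOR_RGB2HSV); g=im.min(2).astype(int); sub=im[:,:,:]
print("lum of spots",[(p,im[p[1],p[0]].tolist()) for p in [(300,243),(284,252),(333,231),(398,236),(270,180),(285,180),(450,210),(350,215),(415,232)]])
dark=((im.max(2)<70)*255).astype(np.uint8); dark[:160]=0;dark[280:]=0
n,l,st,ce=cv2.connectedComponentsWithStats(dark)
for i in range(1,n):
    if 190<ce[i][0]<510 and st[i][4]>8: print("dark",ce[i],st[i][2:])
for t in (190,205):
    w=((im.min(2)>t)*255).astype(np.uint8); w[:160]=0;w[280:]=0
    w=cv2.morphologyEx(w,cv2.MORPH_CLOSE,np.ones((13,13)))
    for k in cv2.findContours(w,0,2)[0]:
        a=cv2.contourArea(k);r=cv2.minAreaRect(k)
        if a>80 and r[0][0]>190: print(t,a,np.round(r[0],1),np.round(r[1],1),round(r[2],1),"->",cast("top",r[0],.036))
E
```

```text
lum of spots [((300, 243), [155, 151, 147]), ((284, 252), [132, 132, 130]), ((333, 231), [186, 184, 179]), ((398, 236), [208, 202, 200]), ((270, 180), [131, 138, 138]), ((285, 180), [124, 131, 133]), ((450, 210), [120, 127, 129]), ((350, 215), [152, 147, 141]), ((415, 232), [154, 152, 145])]
dark [260.8   176.075] [ 7  7 40]
dark [279.1667 208.3889] [15  8 36]
dark [257.7436 208.7436] [ 7  7 39]
dark [485.5484 225.8065] [ 8  8 31]
dark [327.     236.2439] [ 7  7 41]
dark [408.6667 237.7436] [16 12 39]
dark [364.9   237.075] [ 7  7 40]
dark [251.439  242.0732] [ 8  7 41]
dark [272.8   244.075] [ 7  7 40]
dark [319.5926 263.8148] [24  2 27]
dark [388.1163 265.4651] [11  4 43]
190 215.5 [272.5 244. ] [10. 25.] 90.0 -> [0.419  0.2966]
190 184.0 [407.7 237.4] [25.6  9.8] 18.4 -> [ 0.4419 -0.1505]
190 422.5 [345.5 235.9] [63.2 12.4] 2.2 -> [0.4463 0.0553]
190 200.5 [279.  208.5] [ 9. 24.] 90.0 -> [0.5364 0.2762]
```

View pics/crop1.png

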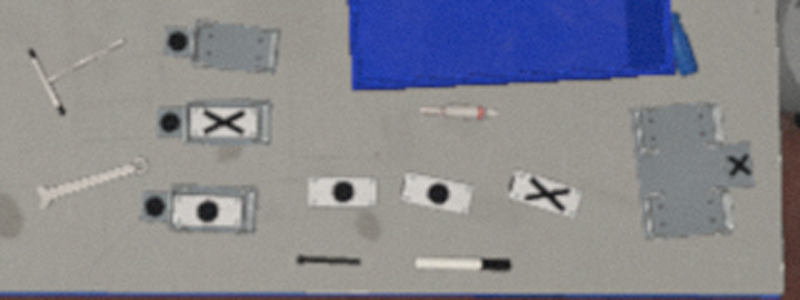

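The crop confirms the two white X housings, in the nest at (279,208) and on the bench at (408,237). The turquoise part is outside the crop. Next I measure the empty nest, the fixture and the bench housings.

```bash
python3 - <<'E'
from h import *
im=np.mean([grab_frame("top") for _ in range(4)],0).astype(np.uint8)
b=cv2.resize(im,None,fx=4,fy=4,interpolation=cv2.INTER_CUBIC); up=lambda r:((np.array(r)+.5)/4-.5)
def report(m,amin,z,tag):
    for k in cv2.findContours(m,0,2)[0]:
        a=cv2.contourArea(k)/16
        if a<amin: continue
        r=cv2.minAreaRect(k); q=cv2.boxPoints(r); c=up(r[0]); 
        if not(245<c[0]<500 and 165<c[1]<262): continue
        W=np.array([cast("top",up(x),z) for x in q]); e=[W[1]-W[0],W[2]-W[1]]
        e=sorted(e,key=np.linalg.norm); L=e[1]
        print(tag,round(a),c,"xy",W.mean(0),"dims",np.linalg.norm(e,axis=1),"long-axis yaw deg from y",np.degrees(np.arctan(-L[0]/L[1])))
w=((b.min(2)>172)*255).astype(np.uint8)
w=cv2.morphologyEx(cv2.morphologyEx(w,cv2.MORPH_OPEN,np.ones((9,9))),cv2.MORPH_CLOSE,np.ones((25,25)))
report(w,80,.036,"white")
d=b.astype(int); g=((d[:,:,2]-d[:,:,0]>0)&(d[:,:,2]-d[:,:,0]<40)&(d.max(2)<175)&(d.max(2)>80))
g=cv2.morphologyEx((g*255).astype(np.uint8),cv2.MORPH_OPEN,np.ones((13,13)))
for cut in (13,41): 
    report(cv2.morphologyEx(g,cv2.MORPH_OPEN,np.ones((cut,cut))),100,.006,f"grey{cut}")
cv2.imwrite("pics/g.png",g[640:1060,980:2000])
for n,uv in dict(t1=(260.8,176.1),t2=(257.74,208.74),t3=(251.44,242.07),tr=(485.5,225.8)).items(): print(n,cast("top",uv,.006))
for n,uv in dict(x2=(279.17,208.4),d3=(272.8,244.08),b1=(327,236.24),b2=(364.9,237.08),bx=(408.67,237.7)).items(): print(n,cast("top",uv,.046 if n in("x2","d3") else .04))
E
python3 -c "
import cv2;g=cv2.imread('pics/g.png');cv2.imwrite('pics/g2.png',cv2.resize(g,(765,315)))"
```

```text
white 90 [280.875 244.25 ] xy [0.4182 0.2689] dims [0.0314 0.0354] long-axis yaw deg from y -89.56605562264285
white 95 [264.1928 243.8077] xy [0.4195 0.3241] dims [0.033  0.0375] long-axis yaw deg from y 87.54011388798347
white 85 [372.8548 238.6216] xy [ 0.4376 -0.0352] dims [0.0314 0.0366] long-axis yaw deg from y 80.27175756745855
white 89 [335.125 236.25 ] xy [0.4451 0.0897] dims [0.0298 0.0354] long-axis yaw deg from y 89.9928031390483
white 99 [318.125 236.25 ] xy [0.4449 0.1459] dims [0.0331 0.0354] long-axis yaw deg from y -89.8723996394077
white 162 [407.9301 237.4426] xy [ 0.4418 -0.1512] dims [0.0358 0.0873] long-axis yaw deg from y -10.013833874768437
white 101 [356.4921 235.397 ] xy [0.4481 0.0189] dims [0.0344 0.0377] long-axis yaw deg from y 81.44696720779298
white 214 [279.  208.5] xy [0.5364 0.2762] dims [0.0357 0.0839] long-axis yaw deg from y 0.15423224114655895
grey13 1653 [467.4349 227.2406] xy [ 0.4758 -0.3602] dims [0.1557 0.1768] long-axis yaw deg from y -85.35689105138839
grey13 488 [283.8782 178.4635] xy [0.64   0.2636] dims [0.0606 0.1065] long-axis yaw deg from y -4.914077235230339
grey41 1524 [463.25 227.75] xy [ 0.4741 -0.346 ] dims [0.1234 0.1751] long-axis yaw deg from y 88.83486815862868
grey41 468 [283.25  178.375] xy [0.6403 0.2657] dims [0.06   0.0983] long-axis yaw deg from y 0.15563823256883144
t1 [0.6479 0.3424]
t2 [0.5364 0.3516]
t3 [0.4235 0.3716]
tr [ 0.4806 -0.4216]
x2 [0.5364 0.2745]
d3 [0.4193 0.2944]
b1 [0.4452 0.1166]
b2 [ 0.4427 -0.0084]
bx [ 0.4411 -0.1528]
```

View pics/g2.png

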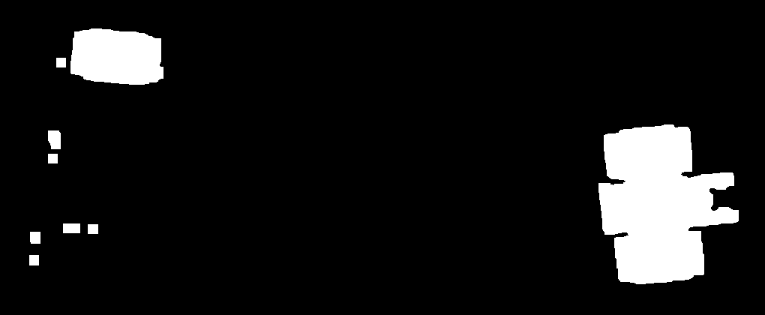

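```bash
python3 - <<'E'
from h import *
im=grab_frame("top"); hs=cv2.cvtColor(im,cv2.COLOR_RGB2HSV)
m=((hs[:,:,0]>105)&(hs[:,:,0]<130)&(hs[:,:,1]>150)).astype(np.uint8)*255; m[:85]=0;m[200:]=0;m[:,:320]=0;m[:,500:]=0
m=cv2.morphologyEx(m,cv2.MORPH_OPEN,np.ones((9,9)))
k=max(cv2.findContours(m,0,2)[0],key=cv2.contourArea)
h=cv2.approxPolyDP(cv2.convexHull(k),4,True)[:,0]
for p in h: print(p,"z.152",cast("top",p,.152),"z0",cast("top",p,0))
# bench X orientation by moments of housing (white or dark, high contrast with bench)
r=im[222:254,392:426].astype(int); w=((r.min(2)>172)|(r.max(2)<110)).astype(np.uint8)
w=cv2.morphologyEx(w*255,cv2.MORPH_OPEN,np.ones((3,3)))
k=max(cv2.findContours(w,0,2)[0],key=cv2.contourArea); M=cv2.moments(k)
a=.5*np.degrees(np.arctan2(2*M["mu11"],M["mu20"]-M["mu02"])); c=np.array([M["m10"],M["m01"]])/M["m00"]+[392,222]
print("bx",c,a,cv2.minAreaRect(k),cast("top",c,.036))
print("plan to above nest2",plan([.5364,.2745,.11]))
E
```

```text
[452  90] z.152 [ 0.8984 -0.2648] z0 [ 0.951  -0.3176]
[458 189] z.152 [ 0.5932 -0.278 ] z0 [ 0.606  -0.3326]
[331 194] z.152 [0.577  0.1068] z0 [0.5877 0.1024]
[327  95] z.152 [0.8817 0.1194] z0 [0.9322 0.1167]
bx [398.1481 234.9177] -65.86892168425422 ((6.5, 13.0), (8.0, 7.0), 90.0) [ 0.45   -0.1189]
plan to above nest2 [-0.8054 -0.3534  0.2425 -0.0001  0.      0.5753]
```

>>> {"name": "play_rows", "arguments": {
  "deltas": [
    [-0.805, -0.353, 0.24, 0, 0, 0.575, 0],
    [-0.805, -0.353, 0.24, 0, 0, 0.575, 0],
    [-0.805, -0.353, 0.24, 0, 0, 0.575, 0],
    [-0.805, -0.353, 0.24, 0, 0, 0.575, 0],
    [-0.805, -0.353, 0.24, 0, 0, 0.575, 0],
    [-0.805, -0.353, 0.24, 0, 0, 0.575, 0],
    [-0.805, -0.353, 0.24, 0, 0, 0.575, 0],
    [-0.805, -0.353, 0.24, 0, 0, 0.575, 0],
    [-0.805, -0.353, 0.24, 0, 0, 0.575, 0],
    [-0.805, -0.353, 0.24, 0, 0, 0.575, 0]
  ],
  "newtons": 60
}}

```text
clock: 1.4
position: [0.5397, 0.2688, 0.11]
tool_rot: [3.141, 0.003, 1.564]
force: [-0.2, 0.2, 0.9]
grip_width: 0.0855
finger_force: 0.0
```

```bash
python3 - <<'E'
from h import *
s=observe(); print(s["position"],s["tool_rot"],s["qpos"],s["clock"],plan([.5364,.2745,.01]))
E
```

```text
[0.5397 0.2688 0.11  ] [3.1409 0.0033 1.5643] [-0.7417  0.6553  0.2641  1.7691 -0.2311  0.7487 -0.3661] 1.4 [ 0.0121 -0.0069  0.2     0.0003  0.0016 -0.0031]
```

>>> {"name": "play_rows", "arguments": {
  "deltas": [
    [0, 0, 0.05, 0, 0, 0, 0],
    [0, 0, 0.12, 0, 0, 0, 0],
    [0, 0, 0.2, 0, 0, 0, 0],
    [0, 0, 0.2, 0, 0, 0, 0],
    [0, 0, 0.2, 0, 0, 0, 0],
    [0, 0, 0.2, 0, 0, 0, 1],
    [0, 0, 0.2, 0, 0, 0, 1],
    [0, 0, 0.2, 0, 0, 0, 1],
    [0, 0, 0.2, 0, 0, 0, 1],
    [0, 0, 0.2, 0, 0, 0, 1]
  ],
  "newtons": 60
}}

```text
clock: 2.4
position: [0.5368, 0.2752, 0.0127]
tool_rot: [3.14, -0.001, 1.571]
force: [-3.0, -0.8, 15.4]
grip_width: 0.039
finger_force: 60.3
```

```bash
python3 - <<'E'
from h import *
s=observe(); print(s["position"],s["tool_rot"],s["grip_width"],s["finger_force"])
E
```

```text
[0.5368 0.2752 0.0127] [ 3.1403 -0.0011  1.5714] 0.03902185747637388 60.32301485538483
```

>>> {"name": "play_rows", "arguments": {
  "deltas": [
    [0, 0, -0.08, 0, 0, 0, 1],
    [0, 0, -0.17, 0, 0, 0, 1],
    [-0.03, -0.01, -0.23, 0, 0, 0, 1],
    [-0.12, -0.04, -0.23, 0, 0, 0, 1],
    [-0.21, -0.07, -0.23, 0, 0, 0, 1],
    [-0.3, -0.1, -0.23, 0, 0, 0, 1],
    [-0.39, -0.13, -0.23, 0, 0, -0.01, 1],
    [-0.48, -0.16, -0.23, 0, 0, -0.02, 1],
    [-0.57, -0.18, -0.23, 0, 0, -0.03, 1],
    [-0.66, -0.18, -0.23, 0, 0, -0.039, 1]
  ]
}}

```text
clock: 3.4
position: [0.4451, -0.0567, 0.1268]
tool_rot: [-3.142, -0.0, 1.654]
force: [1.5, 1.0, -2.4]
grip_width: 0.039
finger_force: 62.3
```

```bash
python3 - <<'E'
from h import *
s=observe(); print(s["position"],s["tool_rot"],s["grip_width"],s["finger_force"],s["qpos"])
E
```

```text
[ 0.4451 -0.0567  0.1268] [-3.1416 -0.0004  1.6544] 0.03904135022782015 62.33404755592346 [-0.1962  0.426   0.2429  2.1534 -0.1828  0.581   0.2625]
```

>>> {"name": "play_rows", "arguments": {
  "deltas": [
    [-0.09, -0.006, 0, 0, 0, 0, 1],
    [-0.18, -0.012, 0, 0, 0, 0, 1],
    [-0.27, -0.018, 0, 0, 0, 0, 1],
    [-0.36, -0.025, 0, 0, 0, 0, 1],
    [-0.45, -0.03, 0, 0, 0, 0, 1],
    [-0.54, -0.03, 0, 0, 0, 0, 1],
    [-0.583, 0.03, 0.02, 0, 0, 0, 1],
    [-0.583, 0.1, 0.06, 0, 0, 0, 1],
    [-0.583, 0.124, 0.1, 0, 0, 0, 1],
    [-0.583, 0.124, 0.13, 0, 0, 0, 1]
  ]
}}

```text
clock: 4.4
position: [0.5337, -0.3396, 0.06]
tool_rot: [3.141, -0.001, 1.655]
force: [-0.6, 1.1, -3.0]
grip_width: 0.0392
finger_force: 62.3
```

```bash
python3 - <<'E'
from h import *
s=observe(); print(s["position"],s["tool_rot"],plan([.532,-.341,.014],1.652))
a=grab_frame("top");b=grab_frame("scene")
A=cv2.resize(a[185:270,430:510],(480,510),interpolation=cv2.INTER_CUBIC);B=cv2.resize(b[140:200,360:450],(765,510),interpolation=cv2.INTER_CUBIC)
cv2.imwrite("pics/s1.png",cv2.resize(np.hstack([A,B]),(800,328))[:,:,::-1])
C=a[195:222,260:300].astype(int); 
b4=cv2.resize(a,None,fx=4,fy=4,interpolation=cv2.INTER_CUBIC).astype(int)
g=((b4[:,:,2]-b4[:,:,0]>0)&(b4[:,:,2]-b4[:,:,0]<40)&(b4.max(2)<175)&(b4.max(2)>80)).astype(np.uint8)*255
g=cv2.morphologyEx(g,cv2.MORPH_OPEN,np.ones((41,41)))
for k in cv2.findContours(g,0,2)[0]:
    r=cv2.minAreaRect(k);c=(np.array(r[0])+.5)/4-.5
    if 265<c[0]<300 and 165<c[1]<260: print("nest",c,np.array(r[1])/4,r[2],cast("top",c,.006))
E
```

```text
[ 0.5337 -0.3396  0.06  ] [ 3.1414 -0.0006  1.655 ] [-0.0025 -0.0036  0.092   0.0001 -0.0003  0.0014]
nest [280.25 208.75] [17.25 28.75] 90.0 [0.5365 0.2751]
nest [283.375 178.5  ] [17.25 29.  ] 90.0 [0.6399 0.2653]
```

View pics/s1.png

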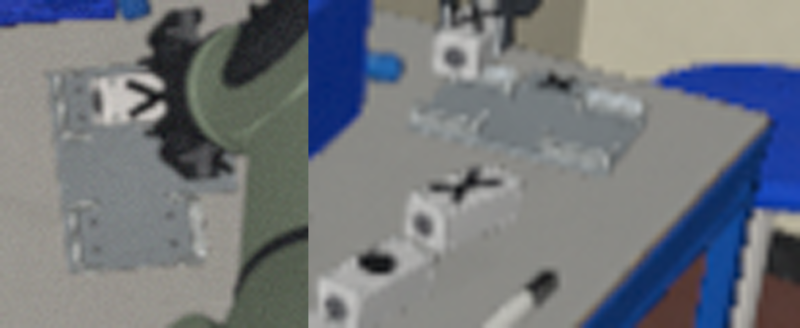

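The left crop shows the X housing over the upper reject nest (around (120,95)), aligned with its cups. The right crop shows it above the far nest, with the lower nest free. Lower and release.

>>> {"name": "play_rows", "arguments": {
  "deltas": [
    [0, 0, 0.03, 0, 0, 0, 1],
    [0, 0, 0.05, 0, 0, 0, 1],
    [0, 0, 0.065, 0, 0, 0, 1],
    [0, 0, 0.08, 0, 0, 0, 1],
    [0, 0, 0.092, 0, 0, 0, 1],
    [0, 0, 0.092, 0, 0, 0, 1],
    [0, 0, 0.092, 0, 0, 0, 1]
  ]
}}

```text
clock: 5.2
position: [0.5323, -0.3407, 0.0154]
tool_rot: [-3.142, -0.0, 1.653]
force: [-1.0, 1.1, -3.0]
grip_width: 0.0394
finger_force: 62.2
```

>>> {"name": "play_rows", "arguments": {
  "deltas": [
    [0, 0, 0.004, 0, 0, 0, 1],
    [0, 0, 0.006, 0, 0, 0, 1],
    [0, 0, 0.006, 0, 0, 0, 0.3],
    [0, 0, 0.006, 0, 0, 0, 0],
    [0, 0, 0.004, 0, 0, 0, 0],
    [0, 0, 0, 0, 0, 0, 0],
    [0, 0, -0.05, 0, 0, 0, 0],
    [0, 0, -0.13, 0, 0, 0, 0],
    [0, 0, -0.2, 0, 0, 0, 0],
    [0, -0.1, -0.2, 0, 0, 0, 0]
  ]
}}

```text
clock: 6.2
position: [0.4889, -0.3447, 0.1196]
tool_rot: [3.133, 0.004, 1.658]
force: [-1.0, -1.6, -1.9]
grip_width: 0.0853
finger_force: 0.0
```

```bash
python3 - <<'E'
from h import *
s=observe(); print(s["position"],s["tool_rot"])
a=grab_frame("top");b=grab_frame("scene")
r=a[222:256,385:432]; big=cv2.resize(r,None,fx=8,fy=8,interpolation=cv2.INTER_CUBIC)
cv2.imwrite("pics/s2.png",np.hstack([big,cv2.resize(b[140:200,380:440],(272,272),interpolation=cv2.INTER_CUBIC)])[:,:,::-1])
E
```

```text
[ 0.4889 -0.3447  0.1196] [3.1327 0.0044 1.6584]
```

View pics/s2.png

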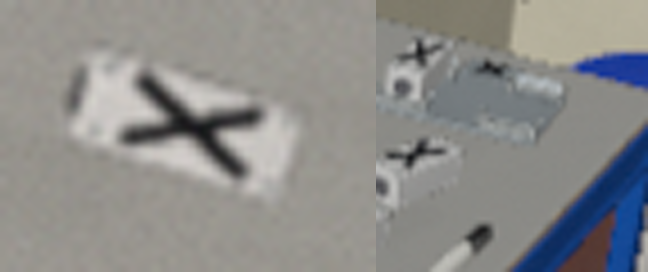

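The crop shows the bench X centred near (408.9,237.4), with its long axis about 18.5° clockwise in the image. The first X sits in the far reject nest.

>>> {"name": "play_rows", "arguments": {
  "deltas": [
    [0.09, -0.01, 0, 0, 0, 0.05, 0],
    [0.18, -0.02, 0, 0, 0, 0.1, 0],
    [0.27, -0.035, 0, 0, 0, 0.15, 0],
    [0.35, -0.045, 0.02, 0, 0, 0.192, 0],
    [0.39, -0.051, 0.05, 0, 0, 0.192, 0],
    [0.39, -0.051, 0.08, 0, 0, 0.192, 0],
    [0.39, -0.051, 0.11, 0, 0, 0.192, 0],
    [0.39, -0.051, 0.11, 0, 0, 0.192, 0]
  ]
}}

```text
clock: 7.1
position: [0.4404, -0.1522, 0.0593]
tool_rot: [-3.14, 0.0, 1.251]
force: [-0.2, -1.1, -0.5]
grip_width: 0.0853
finger_force: 0.0
```

```bash
python3 - <<'E'
from h import *
s=observe(); print(s["position"],s["tool_rot"],plan([.441,-.1525,.008],1.25))
E
```

```text
[ 0.4404 -0.1522  0.0593] [-3.1396  0.0002  1.2512] [-0.0001  0.0016  0.1026 -0.0009  0.0001  0.0006]
```

>>> {"name": "play_rows", "arguments": {
  "deltas": [
    [0, 0, 0.06, 0, 0, 0, 0],
    [0, 0, 0.1, 0, 0, 0, 0],
    [0, 0, 0.1, 0, 0, 0, 0],
    [0, 0, 0.1, 0, 0, 0, 1],
    [0, 0, 0.1, 0, 0, 0, 1],
    [0, 0, 0.1, 0, 0, 0, 1],
    [0, 0, 0.1, 0, 0, 0, 1],
    [0, 0, 0.1, 0, 0, 0, 1]
  ]
}}

```text
clock: 7.9
position: [0.4417, -0.1527, 0.0114]
tool_rot: [3.14, -0.0, 1.251]
force: [-1.4, 0.4, 16.3]
grip_width: 0.0394
finger_force: 58.8
```

>>> {"name": "play_rows", "arguments": {
  "deltas": [
    [0, 0, -0.06, 0, 0, 0, 1],
    [0, 0, -0.13, 0, 0, 0, 1],
    [-0.05, 0.01, -0.16, 0, 0, -0.03, 1],
    [-0.13, 0.027, -0.16, 0, 0, -0.08, 1],
    [-0.22, 0.044, -0.16, 0, 0, -0.13, 1],
    [-0.31, 0.062, -0.16, 0, 0, -0.18, 1],
    [-0.39, 0.078, -0.15, 0, 0, -0.192, 1],
    [-0.39, 0.078, -0.12, 0, 0, -0.192, 1],
    [-0.39, 0.078, -0.09, 0, 0, -0.192, 1],
    [-0.39, 0.078, -0.09, 0, 0, -0.192, 1]
  ]
}}

```text
clock: 8.9
position: [0.4158, -0.3495, 0.0543]
tool_rot: [-3.14, -0.001, 1.653]
force: [-0.5, 0.5, -2.1]
grip_width: 0.0391
finger_force: 62.7
```

```bash
python3 - <<'E'
from h import *
s=observe(); print(s["position"],s["tool_rot"],s["force"],plan([.4164,-.3505,.0175],1.652))
E
```

```text
[ 0.4158 -0.3495  0.0543] [-3.1397 -0.0014  1.6526] [-0.4592  0.5452 -2.0578] [-0.0022  0.0012  0.0736 -0.0009 -0.0007  0.0003]
```

>>> {"name": "play_rows", "arguments": {
  "deltas": [
    [-0.002, 0.001, 0.025, 0, 0, 0, 1],
    [-0.002, 0.001, 0.045, 0, 0, 0, 1],
    [-0.002, 0.001, 0.06, 0, 0, 0, 1],
    [-0.002, 0.001, 0.07, 0, 0, 0, 1],
    [-0.002, 0.001, 0.077, 0, 0, 0, 1],
    [-0.002, 0.001, 0.077, 0, 0, 0, 1],
    [-0.002, 0.001, 0.077, 0, 0, 0, 1]
  ]
}}

```text
clock: 9.6
position: [0.4173, -0.3509, 0.0171]
tool_rot: [3.141, 0.0, 1.653]
force: [-2.3, 2.1, 4.6]
grip_width: 0.0387
finger_force: 64.6
```

>>> {"name": "play_rows", "arguments": {
  "deltas": [
    [0, 0, 0, 0, 0, 0, 0.3],
    [0, 0, 0, 0, 0, 0, 0],
    [0, 0, -0.002, 0, 0, 0, 0],
    [0, 0, -0.005, 0, 0, 0, 0],
    [0, 0, -0.06, 0, 0, 0, 0],
    [0, 0, -0.13, 0, 0, 0, 0],
    [0, 0, -0.18, 0, 0, 0, 0],
    [0.08, 0, -0.18, 0, 0, 0, 0],
    [0.16, 0, -0.18, 0, 0, 0, 0],
    [0.16, 0, -0.18, 0, 0, 0, 0]
  ]
}}

```text
clock: 10.6
position: [0.4106, -0.2666, 0.107]
tool_rot: [-3.141, -0.002, 1.657]
force: [-1.6, -0.6, -1.2]
grip_width: 0.0853
finger_force: 0.0
```

```bash
python3 - <<'E'
from h import *
s=observe(); print(s["position"],s["tool_rot"],plan([.4428,-.0082,.06],1.38))
a=grab_frame("top");b=grab_frame("scene")
A=cv2.resize(a[190:260,320:500],(720,280),interpolation=cv2.INTER_CUBIC);B=cv2.resize(b[140:200,360:514],(720,280),interpolation=cv2.INTER_CUBIC)
cv2.imwrite("pics/s3.png",np.vstack([A,B])[:,:,::-1])
E
```

```text
[ 0.4106 -0.2666  0.107 ] [-3.1413 -0.0023  1.6574] [ 0.5091  0.1088  0.0951 -0.0003 -0.0011  0.1324]
```

View pics/s3.png

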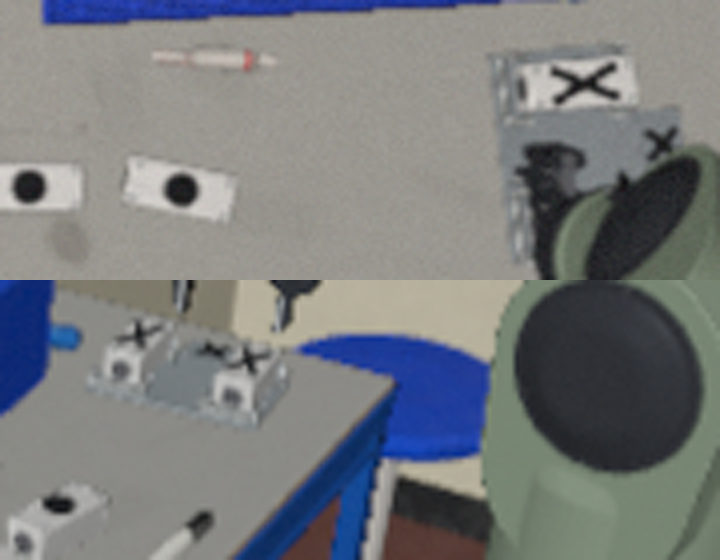

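Both X housings sit level in the reject nests (lower crop, at (140,350) and (245,380)). The disc housing at (180,190) has not moved and is turned about 12°.

>>> {"name": "play_rows", "arguments": {
  "deltas": [
    [0.09, 0.02, 0, 0, 0, 0.03, 0],
    [0.18, 0.04, 0, 0, 0, 0.06, 0],
    [0.27, 0.06, 0, 0, 0, 0.09, 0],
    [0.36, 0.08, 0, 0, 0, 0.12, 0],
    [0.45, 0.1, 0.02, 0, 0, 0.137, 0],
    [0.518, 0.108, 0.06, 0, 0, 0.137, 0],
    [0.518, 0.108, 0.093, 0, 0, 0.137, 0],
    [0.518, 0.108, 0.093, 0, 0, 0.137, 0]
  ]
}}

```text
clock: 11.5
position: [0.4429, -0.0086, 0.0589]
tool_rot: [-3.14, 0.001, 1.367]
force: [0.5, 0.2, 0.7]
grip_width: 0.0853
finger_force: 0.0
```

```bash
python3 - <<'E'
from h import *
s=observe(); print(s["position"],s["tool_rot"],plan([.4428,-.0082,.008],1.37))
E
```

```text
[ 0.4429 -0.0086  0.0589] [-3.1396  0.0011  1.3672] [ 0.0008 -0.0001  0.1018 -0.001   0.0005 -0.0013]
```

>>> {"name": "play_rows", "arguments": {
  "deltas": [
    [0, 0, 0.06, 0, 0, 0, 0],
    [0, 0, 0.1, 0, 0, 0, 0],
    [0, 0, 0.1, 0, 0, 0, 0],
    [0, 0, 0.1, 0, 0, 0, 1],
    [0, 0, 0.1, 0, 0, 0, 1],
    [0, 0, 0.1, 0, 0, 0, 1],
    [0, 0, 0.1, 0, 0, 0, 1],
    [0, 0, 0.1, 0, 0, 0, 1]
  ]
}}

```text
clock: 12.3
position: [0.4439, -0.0087, 0.0114]
tool_rot: [3.14, -0.0, 1.366]
force: [-1.5, -1.3, 17.9]
grip_width: 0.039
finger_force: 58.5
```

>>> {"name": "play_rows", "arguments": {
  "deltas": [
    [0, 0, -0.06, 0, 0, 0, 1],
    [0, 0, -0.13, 0, 0, 0, 1],
    [0.05, -0.01, -0.18, 0, 0, 0, 1],
    [0.14, -0.024, -0.18, 0, 0, -0.01, 1],
    [0.23, -0.04, -0.18, 0, 0, -0.03, 1],
    [0.32, -0.055, -0.18, 0, 0, -0.05, 1],
    [0.41, -0.07, -0.18, 0, 0, -0.056, 1],
    [0.45, 0, -0.18, 0, 0, -0.056, 1],
    [0.49, 0.06, -0.18, 0, 0, -0.056, 1],
    [0.53, 0.13, -0.18, 0, 0, -0.056, 1]
  ]
}}

```text
clock: 13.3
position: [0.5613, 0.239, 0.1009]
tool_rot: [-3.141, -0.0, 1.485]
force: [-0.1, -0.4, -3.0]
grip_width: 0.0388
finger_force: 63.0
```

```bash
python3 - <<'E'
from h import *
s=observe(); print(s["position"],s["tool_rot"],plan([.6405,.2653,.04],1.4855))
E
```

```text
[0.5613 0.239  0.1009] [-3.1415 -0.0001  1.4852] [ 0.066   0.1533  0.1219 -0.0001 -0.0001 -0.0002]
```

>>> {"name": "play_rows", "arguments": {
  "deltas": [
    [0.03, 0.07, 0, 0, 0, 0, 1],
    [0.06, 0.14, 0, 0, 0, 0, 1],
    [0.068, 0.156, 0.03, 0, 0, 0, 1],
    [0.068, 0.156, 0.06, 0, 0, 0, 1],
    [0.068, 0.156, 0.09, 0, 0, 0, 1],
    [0.068, 0.156, 0.11, 0, 0, 0, 1],
    [0.068, 0.156, 0.11, 0, 0, 0, 1]
  ]
}}

```text
clock: 14.0
position: [0.64, 0.2644, 0.0438]
tool_rot: [-3.139, 0.001, 1.484]
force: [-0.1, -0.8, -1.7]
grip_width: 0.0388
finger_force: 63.0
```

```bash
python3 - <<'E'
from h import *
s=observe(); print(s["position"],s["tool_rot"],plan([.6405,.2653,.0175],1.4855))
a=grab_frame("top");b=grab_frame("scene")
A=cv2.resize(a[160:260,240:340],(400,400),interpolation=cv2.INTER_CUBIC);B=cv2.resize(b[180:250,260:330],(400,400),interpolation=cv2.INTER_CUBIC)
cv2.imwrite("pics/s4.png",np.hstack([A,B])[:,:,::-1])
E
```

```text
[0.64   0.2644 0.0438] [-3.1393  0.0012  1.4836] [ 0.002   0.0009  0.0526 -0.0011  0.0006 -0.0009]
```

View pics/s4.png

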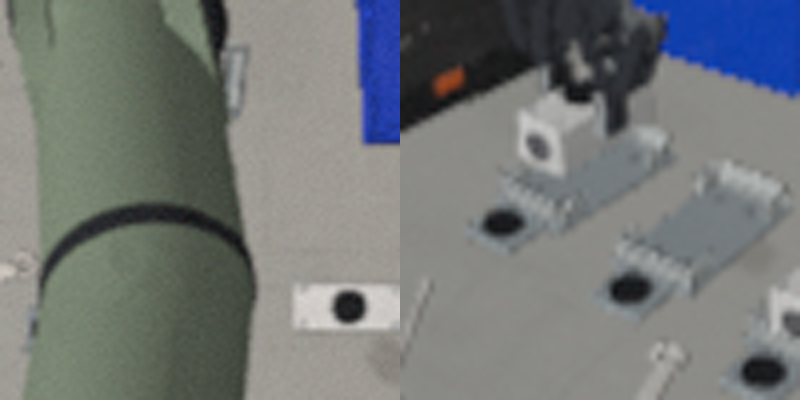

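The right crop shows the housing just above the cups of nest 1 (around (560,150)), in line with it. Nest 2 is empty at (700,230). Lower.

>>> {"name": "play_rows", "arguments": {
  "deltas": [
    [0, 0, 0.02, 0, 0, 0, 1],
    [0, 0, 0.035, 0, 0, 0, 1],
    [0, 0, 0.045, 0, 0, 0, 1],
    [0, 0, 0.053, 0, 0, 0, 1],
    [0, 0, 0.056, 0, 0, 0, 1],
    [0, 0, 0.056, 0, 0, 0, 1]
  ]
}}

```text
clock: 14.7
position: [0.6414, 0.2647, 0.0176]
tool_rot: [-3.142, -0.0, 1.483]
force: [-3.2, -1.0, 4.2]
grip_width: 0.0392
finger_force: 63.7
```

>>> {"name": "play_rows", "arguments": {
  "deltas": [
    [0, 0, 0, 0, 0, 0, 0.3],
    [0, 0, 0, 0, 0, 0, 0],
    [0, 0, -0.002, 0, 0, 0, 0],
    [0, 0, -0.005, 0, 0, 0, 0],
    [0, 0, -0.06, 0, 0, 0, 0],
    [0, 0, -0.13, 0, 0, 0, 0],
    [0, -0.05, -0.18, 0, 0, 0, 0],
    [0, -0.14, -0.18, 0, 0, 0, 0],
    [-0.04, -0.22, -0.18, 0, 0, -0.02, 0],
    [-0.1, -0.3, -0.18, 0, 0, -0.041, 0]
  ]
}}

```text
clock: 15.7
position: [0.4858, 0.229, 0.1075]
tool_rot: [3.141, -0.001, 1.574]
force: [0.9, -0.4, -0.1]
grip_width: 0.0853
finger_force: 0.0
```

```bash
python3 - <<'E'
from h import *
s=observe(); print(s["position"],s["tool_rot"],plan([.445,.1168,.06],1.571))
a=grab_frame("top")
for z,uv in ((.04,None),):
    d=((a.max(2)<70)*255).astype(np.uint8); n,l,st,ce=cv2.connectedComponentsWithStats(d)
    for i in range(1,n):
        if 255<ce[i][0]<350 and 165<ce[i][1]<255 and 15<st[i][4]<80: print(ce[i],st[i][2:],cast("top",ce[i],.046))
E
```

```text
[0.4858 0.229  0.1075] [ 3.1409 -0.0009  1.5737] [-0.2243 -0.0823  0.0947  0.0003 -0.0004  0.0013]
[260.675 176.175] [ 8  7 40] [0.643  0.3367]
[282.5 177. ] [ 8  7 42] [0.6404 0.2644]
[326.9286 236.1905] [ 7  7 42] [0.4456 0.117 ]
[307.0556 247.4444] [ 5  8 18] [0.4086 0.182 ]
```

>>> {"name": "play_rows", "arguments": {
  "deltas": [
    [-0.08, -0.03, 0, 0, 0, 0, 0],
    [-0.16, -0.06, 0, 0, 0, 0, 0],
    [-0.223, -0.083, 0.02, 0, 0, 0, 0],
    [-0.223, -0.083, 0.06, 0, 0, 0, 0],
    [-0.223, -0.083, 0.1, 0, 0, 0, 0],
    [-0.223, -0.083, 0.1, 0, 0, 0, 0]
  ]
}}

```text
clock: 16.35
position: [0.4452, 0.1161, 0.056]
tool_rot: [-3.139, 0.001, 1.569]
force: [0.3, 0.0, 0.8]
grip_width: 0.0853
finger_force: 0.0
```

```bash
python3 - <<'E'
from h import *
s=observe(); print(s["position"],s["tool_rot"],plan([.4452,.1168,.008],1.571))
E
```

```text
[0.4452 0.1161 0.056 ] [-3.1394  0.0009  1.5687] [ 0.0015  0.0001  0.096  -0.0011  0.0004 -0.0011]
```

>>> {"name": "play_rows", "arguments": {
  "deltas": [
    [0, 0, 0.05, 0, 0, 0, 0],
    [0, 0, 0.094, 0, 0, 0, 0],
    [0, 0, 0.094, 0, 0, 0, 0],
    [0, 0, 0.094, 0, 0, 0, 1],
    [0, 0, 0.094, 0, 0, 0, 1],
    [0, 0, 0.094, 0, 0, 0, 1],
    [0, 0, 0.094, 0, 0, 0, 1],
    [0, 0, 0.094, 0, 0, 0, 1]
  ]
}}

```text
clock: 17.15
position: [0.4464, 0.1169, 0.0114]
tool_rot: [3.14, -0.001, 1.569]
force: [-2.3, 0.3, 16.6]
grip_width: 0.0386
finger_force: 58.8
```

>>> {"name": "play_rows", "arguments": {
  "deltas": [
    [0, 0, -0.06, 0, 0, 0, 1],
    [0, 0, -0.13, 0, 0, 0, 1],
    [0.05, 0, -0.18, 0, 0, 0, 1],
    [0.14, 0.02, -0.18, 0, 0, 0, 1],
    [0.22, 0.06, -0.18, 0, 0, 0, 1],
    [0.28, 0.12, -0.18, 0, 0, 0, 1],
    [0.316, 0.183, -0.16, 0, 0, 0, 1],
    [0.316, 0.183, -0.12, 0, 0, 0, 1],
    [0.316, 0.183, -0.08, 0, 0, 0, 1],
    [0.316, 0.183, -0.07, 0, 0, 0, 1]
  ]
}}

```text
clock: 18.15
position: [0.5365, 0.274, 0.0437]
tool_rot: [-3.139, 0.002, 1.57]
force: [-0.7, 0.1, -3.9]
grip_width: 0.0389
finger_force: 63.9
```

```bash
python3 - <<'E'
from h import *
s=observe(); print(s["position"],s["tool_rot"],plan([.5365,.275,.0175],1.571))
E
```

```text
[0.5365 0.274  0.0437] [-3.1391  0.0016  1.5696] [ 0.002   0.0001  0.0525 -0.0012  0.0007 -0.0007]
```

>>> {"name": "play_rows", "arguments": {
  "deltas": [
    [0.001, 0, 0.02, 0, 0, 0, 1],
    [0.001, 0, 0.035, 0, 0, 0, 1],
    [0.001, 0, 0.045, 0, 0, 0, 1],
    [0.001, 0, 0.053, 0, 0, 0, 1],
    [0.001, 0, 0.056, 0, 0, 0, 1],
    [0.001, 0, 0.056, 0, 0, 0, 1]
  ]
}}

```text
clock: 18.75
position: [0.5378, 0.275, 0.0177]
tool_rot: [3.141, -0.0, 1.569]
force: [-1.1, 0.1, -4.2]
grip_width: 0.0391
finger_force: 64.0
```

>>> {"name": "play_rows", "arguments": {
  "deltas": [
    [0, 0, 0.003, 0, 0, 0, 1],
    [0, 0, 0.003, 0, 0, 0, 0.3],
    [0, 0, 0.003, 0, 0, 0, 0],
    [0, 0, 0, 0, 0, 0, 0],
    [0, 0, -0.003, 0, 0, 0, 0],
    [0, 0, -0.06, 0, 0, 0, 0],
    [0, 0, -0.13, 0, 0, 0, 0],
    [0, -0.07, -0.2, 0, 0, 0, 0],
    [-0.09, -0.14, -0.24, 0, 0, 0, 0],
    [-0.18, -0.18, -0.24, 0, 0, 0, 0]
  ]
}}

```text
clock: 19.75
position: [0.4505, 0.1938, 0.1385]
tool_rot: [3.139, -0.002, 1.573]
force: [1.7, -1.4, 0.1]
grip_width: 0.0856
finger_force: 0.0
```

>>> {"name": "play_rows", "arguments": {
  "deltas": [
    [-0.09, 0, 0, 0, 0, 0, 0],
    [-0.18, 0, 0, 0, 0, 0, 0],
    [-0.27, 0, 0, 0, 0, 0, 0],
    [-0.36, 0, 0, 0, 0, 0, 0],
    [-0.36, 0, 0, 0, 0, 0, 0],
    [-0.36, 0, 0, 0, 0, 0, 0]
  ]
}}

```text
clock: 20.35
position: [0.4514, 0.0123, 0.137]
tool_rot: [3.141, -0.0, 1.567]
force: [-0.6, 1.2, 0.0]
grip_width: 0.0852
finger_force: 0.0
```

```bash
python3 - <<'E'
from h import *
s=observe(); print(s["position"])
a=grab_frame("top");b=grab_frame("scene")
A=cv2.resize(a[160:270,240:500],(780,330),interpolation=cv2.INTER_CUBIC);B=cv2.resize(b[140:250,250:450],(468,257),interpolation=cv2.INTER_CUBIC)
B=np.hstack([B,np.zeros((257,312,3),np.uint8)])
cv2.imwrite("pics/s5.png",np.vstack([A,B])[:,:,::-1])
d=((a.max(2)<70)*255).astype(np.uint8); n,l,st,ce=cv2.connectedComponentsWithStats(d)
for i in range(1,n):
    if 245<ce[i][0]<500 and 165<ce[i][1]<262 and 15<st[i][4]<80: print(ce[i],st[i][2:],cast("top",ce[i],.046))
E
```

```text
[0.4514 0.0123 0.137 ]
[260.8   176.075] [ 7  7 40] [0.6433 0.3363]
[282.4146 176.9756] [ 8  7 41] [0.6405 0.2647]
[257.7179 208.5641] [ 7  8 39] [0.5357 0.3452]
[279.     208.2439] [ 7  7 41] [0.5369 0.2751]
[465.675 210.625] [15 10 40] [ 0.5307 -0.3401]
[366.0312 213.7188] [10  6 32] [ 0.5196 -0.0117]
[485.3871 225.6774] [ 8  8 31] [ 0.4814 -0.4041]
[251.475 242.15 ] [ 8  7 40] [0.4254 0.3644]
[272.8   244.075] [ 7  7 40] [0.4193 0.2944]
[469.1538 245.641 ] [15 10 39] [ 0.4159 -0.3495]
```

View pics/s5.png

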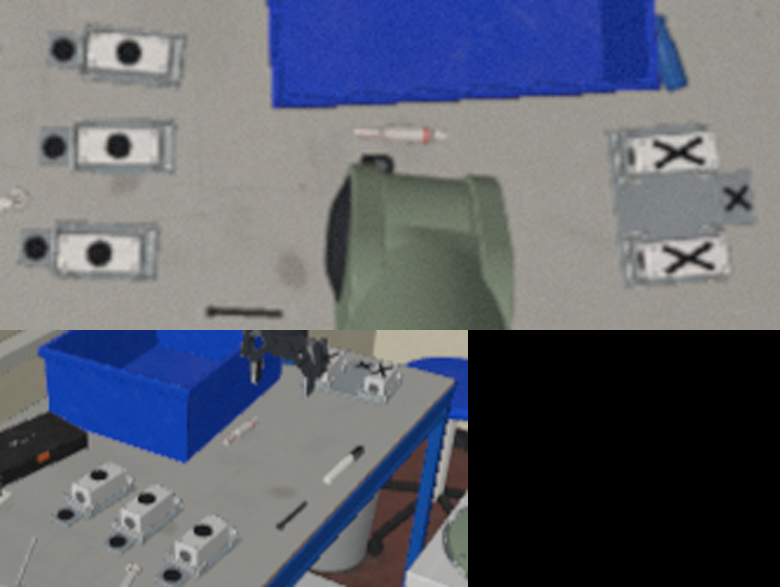

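All five housings sit level in the right nests: discs in the top crop at (128,50), (118,147) and (98,252), Xs at (678,152) and (688,258). The bystanders have not moved and the gripper is clear, so I hand in.

```bash
python3 -c "
from workcell import *
print(job_done())"
```

```text
the job is handed in; nothing more can be done
None
```

I handed the job in at about 20 s on the clock: the last pictures show the three disc housings down in the pass nests and the two X housings down in the reject nests, with the gauge, the spanner and the already seated housing not visibly moved, but `job_done()` gave no verdict.

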